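Set the vacuum valves for the bell jar

ROBOT

A 7-joint arm with a two-finger parallel gripper is mounted at the origin on the work surface. World frame = base frame: x ahead of the robot, y to its left, z up, the work surface at z = 0. Lengths are in m, angles in rad, forces in N, time in s.
With the tool pointing down it reaches from about 0.425 to 0.925 m from the base axis. Payload 6.8 kg.
Tool frame: the origin (TCP) lies on the mounting face of the last link; the fingertips stand 173 mm ahead of it and the grasp point (between the pads) lies 155 mm ahead of it; z points along the fingers, y is the line along which they close (so a half turn about z gives the same grasp; the last joint's range is limited). The gripper opens to 85 mm and grips with 20 to 120 N. Pads are 22 mm wide; open, the fingers measure 114 mm over their backs; the gripper's body (76 mm by 85 mm) begins 54 mm behind the grasp point. The pads swing forward as they close: fully open they stand 13 mm farther back than shut.
Start: joints at [-1.405, 0.477, 0.022, 1.555, -0.011, 1.109, -0.083], TCP at [0.183, 0.65, 0.405] pointing down, gripper open.
Joint ranges: [-2.96, 2.96], [-0.34, 2.1], [-1.41, 1.46], [0.24, 2.44], [-1.37, 4.51], [0.17, 1.92], [-2.96, 2.96]. Speed limits (rad/s): [2.39, 2.39, 3.14, 3.14, 3.14, 3.14, 3.14].

INTERFACE

Orientations are given as a rotation vector (axis times angle).
In Python, from bench import r gives the robot as it stands.
- The arm moves only by the tool carry_out, never from a script. Its argument "moves" is a list of rows, each a list of 5 numbers: the shift along the tool's x, y, z in m, then the turn about the tool's z in rad, then the finger opening in m, from 0 to 0.0854. In form: [[dx, dy, dz, roll, claw], ...]. A call has exactly 8 rows; each row is the pose to reach, as a shift and turn from the pose commanded when the call began, along the tool's axes at that moment; what a row does not reach only later rows make up. A row lasts 1/10 s, in which the tool goes at most 50 mm and 8.59 degrees, less where a joint would pass 70% of its speed; a pose out of reach is approached as far as the arm can. A call with a gripper value outside its range is refused whole. The fingers move at their own pace and stop on an object; "force" is the grip in N (left out, the last holds). Time passes only in rows, so rows that repeat a pose let the fingers close, or fill a call up. It gives the time, the measured TCP pose, the force, the opening and the grip force at its end, in the units of the state.
- r.get_obs(): the state, without advancing time (a new reading comes with each control period).
- r.grab_frame(name): name is "scene" or "side" or "wrist"; returns the picture (400x640x3 uint8, red, green, blue); there is no depth.
- r.calibration(name): a dict with "fx", "fy", "cx", "cy" (pixels), "rvec" (rotation vector, rad) and "tvec" (3), from world to camera coordinates, as OpenCV has them. Camera axes: x right, y down, z forward; pixel columns grow to the right and rows downward; lengths in m; the calibration is good to about 2 mm. A picture is of the moment at which its call begins: read the wrist's pose just before it. calibration takes no time and is no camera call; for the wrist camera it gives the pose at the moment of the call.
- r.hand_in(): hands the job in; it is judged then, once.
The state is a dict: "clock": time; "joints": joint angles; "qvel": joint speeds; "tau": joint torques, N m; "tcp_pos": TCP position; "orientation": TCP orientation; "contact_force": force on the tool from outside, world axes, zero at the start; "moment": the same for the moment, N m; "grip_width": finger opening in m; "gripper_force": force on a finger pad.
Only numpy, scipy, OpenCV 4.12 (cv2) and the standard library are available. Lean on these libraries where they do the work, as an engineer would, in place of code of your own. Each camera call takes 0.05 s, during which the arm holds its last target. There are 200 camera calls.

TASK

Get the bell jar ready to be pumped down: on the valve station, first slide the blue vent grip all the way to its red end stop, and after that slide the orange pump grip all the way to its green end stop. Leave the white grip where it is and leave both valves set, with your hand clear of them.

Things in the scene. Friction and masses are not known exactly. Their poses are not given: they have to be found in the camera images.
- console: Valve station: aluminium plate 270x200x12 mm fixed to the bench, with 3 parallel dark grey slide valves (44x170x20 mm, 80 mm apart, any order). Origin: plate centre at bench level; z up, y along the tracks. On each valve the red stop (shut) is at the -y end, the green stop (open) at +y; stop tops are 37 mm above the bench. A grip's middle is at y=-45 mm against red, +45 mm against green.
- vent_grip (a point): Blue grip of the vent valve: an upright plastic block, 20 mm along the track, 26 mm across it, 50 mm tall. This point is the middle of the grip, 25 mm below its top and 58 mm above the bench; its axes are parallel to the station's axes. It slides only along the station's y, with a steady friction of 2 to 4 N and no spring, and stays where it is left. It starts in the green half of its travel.
- pump_grip (a point): Orange grip of the pump valve: the same kind of block, 20 mm along the track, 26 mm across it, 50 mm tall. This point is the middle of the grip, 25 mm below its top and 58 mm above the bench; its axes are parallel to the station's axes. It slides the same way with the same friction. It starts in the red half of its travel.
- spare_grip (a point): White grip of the spare outlet's valve, not to be moved: the same kind of block, 20 mm along the track, 26 mm across it, 50 mm tall. This point is the middle of the grip, 25 mm below its top and 58 mm above the bench; its axes are parallel to the station's axes. It starts anywhere in the middle of its travel.

How it is judged:
By the outcome, as a careful person would: the job done as asked, in the order asked, and still so for the second after the job is handed in, with the robot touching nothing.
It also fails if it takes over 42 s, if anything falls off the work surface, if the arm or the gripper's body presses on something with over 40 N, if the wrist force passes 120 N, or if a joint passes its speed limit or range.

## Working session

There is one attempt and no reset: what is moved stays moved. The work goes in short steps, Python scripts to look and compute and a tool call to move; the robot and the scene stay as the last step left them, time stands still between calls to the robot, and variables do not carry over. Pictures are saved under pics/ and viewed, at most 10 in all, crops included, and the job is handed in when it is done.

Besides the shell and the picture viewer there is one more tool, called after "Request:" as name(argument=value, ...) on one line, values as JSON. carry_out: Moves the arm, as the interface text tells. Its arguments: {"type":"object","properties":{"moves":{"type":"array","items":{"type":"array","items":{"type":"number"}}},"force":{"type":"number"}},"required":["moves"]}

```bash
mkdir -p pics
python3 - <<'E'
from bench import r
import cv2
print(r.get_obs())
for n in ("scene","side"):
    print(n,r.calibration(n)); cv2.imwrite(f"pics/{n}0.png",r.grab_frame(n)[:,:,::-1])
E
```

```text
{'clock': 0.0, 'joints': array([-1.40507149,  0.47781713,  0.02233372,  1.5564531 , -0.01154001,
        1.10928645, -0.08309062]), 'qvel': array([-0.00078934,  0.00042966,  0.00026231,  0.0003901 ,  0.00043971,
        0.00088845, -0.00039656]), 'tau': array([-4.01884399e-04, -5.96457624e+01,  1.60798609e+00, -2.81176829e+01,
        1.25466779e-02,  9.66744090e-03, -3.80907679e-06]), 'tcp_pos': array([0.18243964, 0.64959341, 0.40371318]), 'orientation': array([-4.28730808e-01, -3.11204554e+00,  2.87485999e-03]), 'contact_force': array([ 0.33693684,  0.66649241, -0.03556099]), 'moment': array([ 0.01151432, -0.03343132,  0.04687277]), 'gripper_force': 0.0, 'grip_width': 0.08554770491029645}
scene {'fx': 377.45761370418, 'fy': 377.45761370418, 'cx': 329.92989074250943, 'cy': 208.60824776271681, 'rvec': array([ 2.14025886,  0.74264557, -0.37574941]), 'tvec': array([-0.43410875, -0.17542807,  0.972253  ])}
side {'fx': 435.2598763430783, 'fy': 435.2598763430783, 'cx': 319.772465555548, 'cy': 202.09357450436934, 'rvec': array([ 1.01782196, -2.49693587,  0.93657747]), 'tvec': array([0.43135441, 0.33725155, 0.43143443])}
```

View pics/scene0.png

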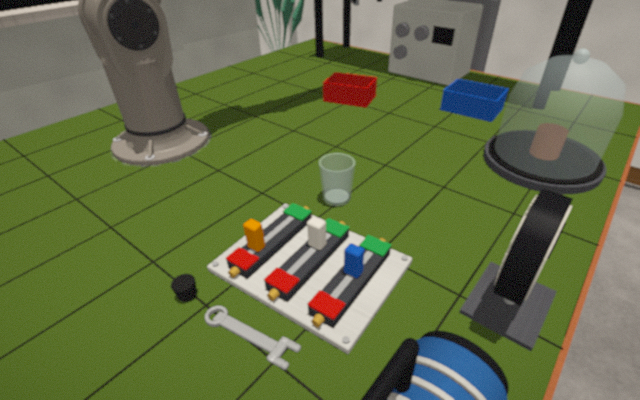

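View pics/side0.png

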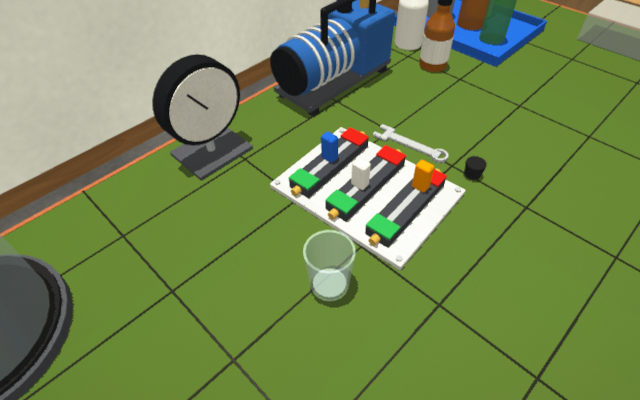

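The scene view shows orange at (255,235), white at (317,233) and blue at (354,261). The side view shows blue at (330,147), white at (361,174) and orange at (424,176). Red stops are nearest the scene camera, and a glass stands beyond the green ends.

```bash
cat > h.py <<'E'
import cv2, numpy as np
from bench import r
R_=lambda c: cv2.Rodrigues(np.array(c['rvec']))[0]
def ray(c,uv):
    R=R_(c); d=R.T@np.array([(uv[0]-c['cx'])/c['fx'],(uv[1]-c['cy'])/c['fy'],1.]); return -R.T@c['tvec'],d/np.linalg.norm(d)
def plane(c,uv,z):
    o,d=ray(c,uv); return o+d*(z-o[2])/d[2]
def tri(c1,u1,c2,u2):
    P=[np.diag([1,1,1.])@np.array([[c['fx'],0,c['cx']],[0,c['fy'],c['cy']],[0,0,1]])@np.c_[R_(c),c['tvec']] for c in (c1,c2)]
    X=cv2.triangulatePoints(P[0],P[1],np.array(u1,float).reshape(2,1),np.array(u2,float).reshape(2,1)).ravel(); return X[:3]/X[3]
HS={'orange':((8,150,120),(20,255,255)),'blue':((105,150,60),(125,255,255)),'red':((0,180,90),(4,255,255)),'green':((62,150,80),(85,255,255))}
def blobs(im,col,roi):
    h=cv2.cvtColor(im,cv2.COLOR_RGB2HSV); m=cv2.inRange(h,*map(np.array,HS[col]))
    k=np.zeros_like(m); x0,y0,x1,y1=roi; k[y0:y1,x0:x1]=1; m*=k
    n,l,s,c=cv2.connectedComponentsWithStats(m)
    return [(int(s[i,4]),c[i].round(1),s[i,:4]) for i in range(1,n) if s[i,4]>40]
ROI={'scene':(200,195,415,350),'side':(265,120,470,270)}
E
python3 - <<'E'
from h import *
I={n:r.grab_frame(n) for n in ROI}; C={n:r.calibration(n) for n in ROI}
for n in ROI:
    for col in HS: print(n,col,[(a,list(c),list(map(int,b))) for a,c,b in blobs(I[n],col,ROI[n])])
    h=cv2.cvtColor(I[n],cv2.COLOR_RGB2HSV); m=cv2.inRange(h,np.array((35,120,20)),np.array((60,255,255)))
    m=255-m; x0,y0,x1,y1=ROI[n]; k=np.zeros_like(m); k[y0:y1,x0:x1]=255; m&=k
    m=cv2.morphologyEx(m,cv2.MORPH_OPEN,np.ones((7,7)))
    ct=max(cv2.findContours(m,0,2)[0],key=cv2.contourArea); hu=cv2.convexHull(ct)
    q=cv2.approxPolyDP(hu,8,True)[:,0]
    for p in q: print(p,plane(C[n],p,.012).round(4))
E
```

```text
scene orange [(485, [np.float64(254.1), np.float64(234.8)], [243, 219, 22, 33])]
scene blue [(500, [np.float64(353.6), np.float64(260.7)], [343, 245, 21, 33])]
scene red [(387, [np.float64(242.2), np.float64(258.7)], [227, 249, 32, 21]), (456, [np.float64(281.6), np.float64(280.3)], [266, 269, 33, 24]), (563, [np.float64(326.5), np.float64(304.7)], [309, 291, 36, 28])]
scene green [(245, [np.float64(297.1), np.float64(211.7)], [285, 204, 26, 17]), (248, [np.float64(335.9), np.float64(227.8)], [327, 219, 22, 18]), (336, [np.float64(375.4), np.float64(245.4)], [361, 236, 30, 20])]
[208 263] [ 0.4621 -0.2005  0.012 ]
[243 222] [ 0.4281 -0.0964  0.012 ]
[282 204] [ 0.4468 -0.0133  0.012 ]
[411 256] [0.7137 0.0158 0.012 ]
[352 349] [ 0.7361 -0.1801  0.012 ]
[304 330] [ 0.6682 -0.1975  0.012 ]
side orange [(416, [np.float64(422.3), np.float64(177.6)], [412, 160, 30, 32]), (48, [np.float64(333.1), np.float64(213.9)], [329, 208, 10, 11]), (47, [np.float64(374.1), np.float64(239.9)], [369, 234, 11, 11])]
side blue [(429, [np.float64(329.3), np.float64(146.6)], [321, 132, 17, 31])]
side red [(269, [np.float64(354.3), np.float64(136.4)], [341, 128, 27, 18]), (307, [np.float64(390.6), np.float64(154.9)], [377, 146, 28, 19]), (156, [np.float64(437.4), np.float64(177.9)], [431, 170, 15, 17])]
side green [(346, [np.float64(303.9), np.float64(178.7)], [289, 169, 30, 21]), (395, [np.float64(341.4), np.float64(201.1)], [326, 190, 32, 23]), (460, [np.float64(383.1), np.float64(226.2)], [367, 214, 33, 26])]
[464 188] [ 0.4666 -0.2065  0.012 ]
[402 268] [ 0.4435 -0.0057  0.012 ]
[306 269] [0.5433 0.0932 0.012 ]
[271 181] [0.7171 0.0101 0.012 ]
[324 132] [ 0.7433 -0.1488  0.012 ]
[354 128] [ 0.7092 -0.1979  0.012 ]
```

Run:
```python
from h import *
C={n:r.calibration(n) for n in ROI}
S,D=C['scene'],C['side']
for n,a,b in [('blue',(353.6,260.7),(329.3,146.6)),('orange',(254.1,234.8),(422.3,177.6)),('white',(317,233),(361,174)),
 ('redB',(326.5,304.7),(354.3,136.4)),('redW',(281.6,280.3),(390.6,154.9)),('grnB',(375.4,245.4),(303.9,178.7)),('grnW',(335.9,227.8),(341.4,201.1)),('grnO',(297.1,211.7),(383.1,226.2)),
 ('glass',(337,178),(330,262)),('jarbase',(543,155),(0,300))]:
    X=tri(S,a,D,b); print(n,X.round(4))
print('glass base',plane(S,(337,198),0),plane(D,(330,290),0),'rim',plane(S,(337,162),.09),plane(D,(330,245),.09),'jar',plane(S,(543,155),0.05),'jarL',plane(S,(485,155),0.05))
o=r.get_obs(); R=cv2.Rodrigues(o['orientation'])[0]; print(R.round(4))
y=np.array([-.0922,.9957,0]); x=np.array([.9957,.0922,0])
print('roll', np.arctan2(R[:,1]@x,R[:,1]@y))
```

```text
blue [ 0.6701 -0.0875  0.0577]
orange [ 0.5114 -0.1374  0.0561]
white [ 0.5876 -0.0745  0.0573]
redB [ 0.6758 -0.1591  0.0335]
redW [ 0.5961 -0.1656  0.0333]
grnB [ 0.6644 -0.0193  0.0333]
grnW [ 0.5857 -0.0252  0.033 ]
grnO [ 0.5042 -0.0322  0.033 ]
glass [0.5097 0.0786 0.0496]
jarbase [0.7969 0.4258 0.0381]
glass base [0.50973546 0.08040737 0.        ] [0.49864224 0.08888116 0.        ] rim [0.51472952 0.0739837  0.09      ] [0.5087105  0.07828012 0.09      ] jar [0.80143997 0.41266529 0.05      ] jarL [0.70527677 0.33903692 0.05      ]
[[-9.628e-01  2.704e-01 -2.000e-04]
 [ 2.704e-01  9.628e-01 -1.100e-03]
 [-1.000e-04 -1.100e-03 -1.000e+00]]
roll 0.36612213020700746
```

Request:
carry_out(moves=[[-0.02,-0.017,0,0.04,0.055],[-0.058,-0.05,0,0.12,0.055],[-0.096,-0.083,0,0.2,0.055],[-0.134,-0.115,0,0.28,0.055],[-0.172,-0.148,0,0.36,0.055],[-0.21,-0.181,0,0.44,0.055],[-0.248,-0.214,0,0.52,0.055],[-0.285,-0.246,0,0.6,0.055]])

```text
clock: 1.0
tcp_pos: [0.391, 0.3342, 0.4048]
orientation: [-1.334, -2.844, -0.001]
contact_force: [-0.2, -0.2, -0.4]
grip_width: 0.0552
gripper_force: 0.0
```

```bash
cat >> h.py <<'E'
C0=np.array([.591,-.0954]); yaw=.079
X=np.array([np.cos(yaw),np.sin(yaw),0]); Y=np.array([-np.sin(yaw),np.cos(yaw),0])
def go(xs,ys,gz):
    """shift in tool axes to put grasp point at station (xs,ys), height gz"""
    o=r.get_obs(); R=cv2.Rodrigues(o['orientation'])[0]
    d=np.array([*C0,gz])+xs*X+ys*Y-(o['tcp_pos']+.155*R[:,2])
    st=o['tcp_pos']+.155*R[:,2]-np.array([*C0,0])
    print('t',round(o['clock'],2),'j',o['joints'].round(2),'shift',(R.T@d).round(4),'roll',np.arctan2(R[:,1]@-Y,R[:,1]@X).round(4),'station',(st@X).round(4),(st@Y).round(4),st[2].round(4),'F',o['contact_force'].round(1),'w',o['grip_width'].round(4),o['gripper_force'])
    print(R.round(3).tolist())
E
python3 -c "
from h import *
go(.08,.0016,.20)"
```

```text
Traceback (most recent call last):
  File "h.py", line 25, in go
    print('t',round(o['clock'],2),'j',o['joints'].round(2),'shift',(R.T@d).round(4),'roll',np.arctan2(R[:,1]@-Y,R[:,1]@X).round(4),'station',(st@X).round(4),(st@Y).round(4),st[2].round(4),'F',o['contact_force'].round(1),'w',o['grip_width'].round(4),o['gripper_force'])
                                                                                                                                                                                                                                ^^^^^^^^^^^^^^^^^^^^^
AttributeError: 'float' object has no attribute 'round'
```

```bash
sed -i "s/o\['grip_width'\].round(4)/o['grip_width']/; s/np.arctan2(R\[:,1\]@-Y,R\[:,1\]@X)/np.arctan2(X@-R[:,0],X@R[:,1])/" h.py
python3 -c "
from h import *
go(.08,.0016,.20)"
```

```text
t 1.0 j [-1.05  0.21  0.26  1.95 -0.06  0.99 -0.07] shift [-0.5031 -0.0547  0.0497] roll 0.6148 station -0.1655 0.4441 0.2498 F [-0.2 -0.2 -0.4] w 0.05522663333061057 0.0
[[-0.639, 0.769, 0.0], [0.769, 0.639, 0.0], [0.0, 0.0, -1.0]]
```

Request:
carry_out(moves=[[-0.04,-0.004,0,0.08,0.055],[-0.085,-0.009,0,0.16,0.055],[-0.13,-0.014,0,0.24,0.055],[-0.175,-0.019,0,0.32,0.055],[-0.22,-0.024,0,0.4,0.055],[-0.265,-0.029,0,0.48,0.055],[-0.31,-0.034,0,0.55,0.055],[-0.35,-0.038,0,0.615,0.055]])

```text
clock: 1.8
tcp_pos: [0.5865, 0.0412, 0.4048]
orientation: [2.133, 2.307, 0.0]
contact_force: [0.5, -0.1, 0.6]
grip_width: 0.0548
gripper_force: 0.0
```

```bash
python3 -c "
from h import *
go(.08,.0016,.16)"
```

```text
t 1.8 j [-0.59  0.36  0.53  1.8  -0.21  1.04  0.1 ] shift [-0.1348  0.0737  0.0898] roll -0.0006 station 0.0064 0.1365 0.2498 F [ 0.5 -0.1  0.6] w 0.0547726129341062 0.0
[[-0.078, 0.997, 0.0], [0.997, 0.078, -0.0], [-0.0, 0.0, -1.0]]
```

Request:
carry_out(moves=[[-0.03,0.016,0.02,0,0.055],[-0.065,0.035,0.043,0,0.055],[-0.1,0.055,0.066,0,0.055],[-0.125,0.068,0.083,0,0.055],[-0.135,0.074,0.09,0,0.055],[-0.135,0.074,0.09,0,0.055],[-0.135,0.074,0.09,0,0.055],[-0.135,0.074,0.09,0,0.055]])

```text
clock: 2.6
tcp_pos: [0.6706, -0.0831, 0.3157]
orientation: [-2.126, -2.313, -0.003]
contact_force: [-0.6, -0.5, -0.6]
grip_width: 0.055
gripper_force: 0.0
```

Run:
```python
from h import *
go(.08,.0016,.065)
c=r.calibration('wrist'); im=r.grab_frame('wrist'); cv2.imwrite('pics/w1.png',im[:,:,::-1])
for col in HS: print(col,[(a,c_,plane(c,c_,.083 if col in('blue','orange') else .037).round(4)) for a,c_,b in blobs(im,col,(0,0,640,400))])
```

```text
t 2.6 j [-0.3   0.61  0.49  1.66 -0.34  0.96  0.39] shift [-0.0047 -0.0006  0.0957] roll 0.0053 station 0.0805 0.0062 0.1607 F [-0.6 -0.5 -0.6] w 0.05504461296432793 0.0
[[-0.084, 0.996, 0.001], [0.996, 0.084, 0.001], [0.001, 0.001, -1.0]]
orange [(709, array([569. , 242.4]), array([ 0.8673, -0.0915,  0.083 ])), (1677, array([140.3, 250.3]), array([ 0.5255, -0.1274,  0.083 ])), (61, array([324.5, 281.7]), array([ 0.6756, -0.1436,  0.083 ]))]
blue [(1092, array([320.8, 208.8]), array([ 0.6674, -0.0801,  0.083 ])), (326, array([473.6, 385. ]), array([ 0.8253, -0.2423,  0.083 ])), (46, array([609. , 372.6]), array([ 0.9475, -0.2172,  0.083 ]))]
red [(908, array([166.4, 267.8]), array([ 0.5182, -0.1706,  0.037 ])), (233, array([228.5, 260.9]), array([ 0.5806, -0.1575,  0.037 ])), (1072, array([321. , 267.1]), array([ 0.6732, -0.1567,  0.037 ]))]
green [(1692, array([138.8, 124.4]), array([ 0.5043, -0.0317,  0.037 ])), (876, array([220.4, 127.2]), array([ 0.5748, -0.0281,  0.037 ])), (64, array([254.5, 125.4]), array([ 0.6044, -0.024 ,  0.037 ]))]
```

View pics/w1.png

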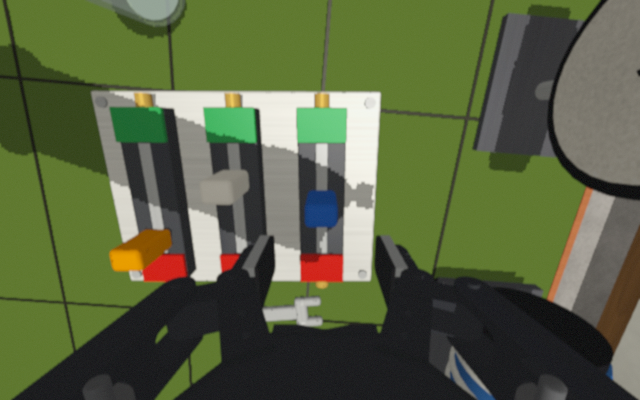

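The wrist view shows the blue grip between the fingers at (321,210) and its lane in line with the tool. White is at (225,187) and orange at (140,250). The tool is lined up, so I'll lower it and grip.

Request:
carry_out(moves=[[-0.003,0,0.03,0.005,0.055],[-0.003,0,0.06,0.005,0.055],[-0.003,0,0.08,0.005,0.055],[-0.003,0,0.092,0.005,0.055],[-0.003,0,0.092,0.005,0.055],[-0.003,0,0.092,0.005,0.02],[-0.003,0,0.092,0.005,0.02],[-0.003,0,0.092,0.005,0.02]], force=30)

```text
clock: 3.45
tcp_pos: [0.6693, -0.0887, 0.2241]
orientation: [-2.132, -2.302, 0.003]
contact_force: [-10.1, 1.1, 8.8]
grip_width: 0.0255
gripper_force: 31.1
```

Run:
```python
from h import *
go(.08,-.045,.067)
c=r.calibration('wrist'); im=r.grab_frame('wrist'); cv2.imwrite('pics/w2.png',im[:,:,::-1])
```

```text
t 3.45 j [-0.26  0.72  0.44  1.7  -0.39  0.81  0.44] shift [-0.0457  0.0021  0.0021] roll -0.0025 station 0.078 0.0007 0.0691 F [-10.1   1.1   8.8] w 0.025470938950694095 31.08344703912735
[[-0.076, 0.997, -0.004], [0.997, 0.076, 0.001], [0.001, -0.004, -1.0]]
```

View pics/w2.png

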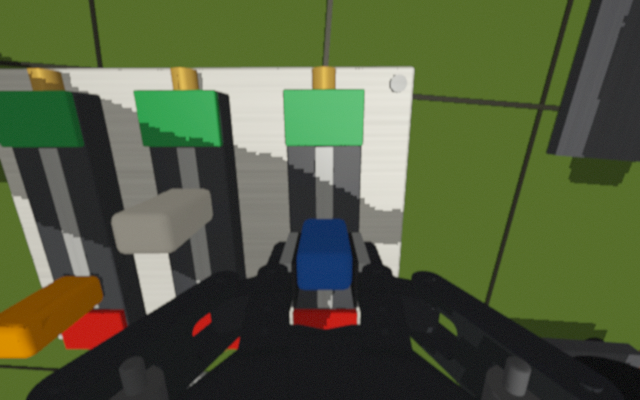

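The blue grip is held at (325,255) with its red stop behind it at (325,317). Next I slide it toward red.

Request:
carry_out(moves=[[-0.004,-0.001,-0.001,0,0.02],[-0.012,-0.002,-0.001,0,0.02],[-0.02,-0.002,-0.001,0,0.02],[-0.028,-0.002,-0.001,0,0.02],[-0.036,-0.002,-0.001,0,0.02],[-0.042,-0.002,-0.001,0,0.02],[-0.046,-0.002,-0.001,0,0.02],[-0.046,-0.002,-0.001,0,0.02]])

```text
clock: 4.3
tcp_pos: [0.6723, -0.1352, 0.2241]
orientation: [2.135, 2.304, -0.0]
contact_force: [-5.6, 0.1, 5.3]
grip_width: 0.0257
gripper_force: 31.5
```

```bash
python3 -c "
from h import *
go(.08,-.045,.067)"
```

```text
t 4.3 j [-0.19  0.73  0.44  1.68 -0.39  0.82  0.5 ] shift [0.0012 0.0021 0.0021] roll -0.0029 station 0.0779 -0.0462 0.0691 F [-5.6  0.1  5.3] w 0.025686007693333963 31.46056294441223
[[-0.076, 0.997, 0.0], [0.997, 0.076, -0.0], [-0.0, 0.0, -1.0]]
```

Little resistance along the track so far, so I push on gently until the stop shows in the force.

Request:
carry_out(moves=[[-0.001,0,0,0,0.02],[-0.002,0,0,0,0.02],[-0.003,0,0,0,0.02],[-0.004,0,0,0,0.02],[-0.005,0,0,0,0.02],[-0.006,0,0,0,0.02],[-0.007,0,0,0,0.02],[-0.007,0,0,0,0.02]])

```text
clock: 5.1
tcp_pos: [0.6729, -0.1369, 0.2241]
orientation: [-2.126, -2.303, -0.006]
contact_force: [-9.1, 13.9, 11.7]
grip_width: 0.0257
gripper_force: 32.4
```

```bash
python3 -c "
from h import *
go(.08,-.045,.067)"
```

```text
t 5.1 j [-0.18  0.73  0.43  1.67 -0.4   0.83  0.51] shift [0.0016 0.002  0.0021] roll 0.0009 station 0.078 -0.0466 0.0691 F [-9.1 13.9 11.7] w 0.02572242735571557 32.44721084833145
[[-0.08, 0.997, -0.003], [0.997, 0.08, 0.007], [0.008, -0.002, -1.0]]
```

Stalled at y=-46 mm with 14 N: it's at the red stop. I'll push slightly more, open there, then rise.

Request:
carry_out(moves=[[-0.002,0,0,0,0.02],[-0.003,0,0,0,0.02],[-0.003,0,0,0,0.055],[-0.003,0,0,0,0.055],[-0.003,0,0,0,0.055],[-0.003,0,-0.03,0,0.055],[-0.003,0,-0.065,0,0.055],[-0.003,0,-0.085,0,0.055]])

```text
clock: 5.9
tcp_pos: [0.6739, -0.1456, 0.3114]
orientation: [2.133, 2.301, 0.002]
contact_force: [0.5, 0.2, 0.3]
grip_width: 0.0549
gripper_force: 0.0
```

Run:
```python
from h import *
I={n:r.grab_frame(n) for n in ROI}; c=r.calibration('wrist'); im=r.grab_frame('wrist')
cv2.imwrite('pics/both.png',np.hstack([I['scene'][190:360,190:430],I['side'][110:280,260:480],im[100:270,100:400]])[:,:,::-1])
for n in ROI: print(n,[(b[0],b[1].tolist()) for b in blobs(I[n],'blue',ROI[n])],[(b[0],b[1].tolist()) for b in blobs(I[n],'orange',ROI[n])])
go(-.082,-.036,.16)
```

```text
scene [(539, [335.9, 281.3])] [(518, [253.9, 234.6]), (56, [272.9, 293.8]), (66, [317.7, 319.2])]
side [(394, [346.1, 133.2])] [(498, [422.7, 175.6])]
t 6.05 j [-0.21  0.63  0.49  1.63 -0.34  0.96  0.47] shift [ 0.0199 -0.1612 -0.0053] roll -0.0031 station 0.0791 -0.0564 0.1554 F [ 0.1 -0.5 -0.5] w 0.054668948702037826 0.0
[[-0.076, 0.997, 0.004], [0.997, 0.076, -0.001], [-0.002, 0.004, -1.0]]
```

View pics/both.png

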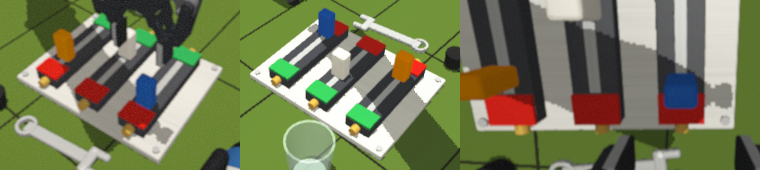

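The crops show blue against its red stop, with white and orange unmoved. Now over to orange.

Request:
carry_out(moves=[[0.004,-0.035,-0.005,0,0.055],[0.009,-0.075,-0.005,0,0.055],[0.014,-0.115,-0.005,0,0.055],[0.018,-0.145,-0.005,0,0.055],[0.02,-0.161,-0.005,0,0.055],[0.02,-0.161,-0.005,0,0.055],[0.02,-0.161,-0.005,0,0.055],[0.02,-0.161,-0.005,0,0.055]])

```text
clock: 6.85
tcp_pos: [0.5121, -0.1365, 0.3134]
orientation: [2.133, 2.305, -0.0]
contact_force: [0.2, -0.5, -0.1]
grip_width: 0.0552
gripper_force: 0.0
```

Run:
```python
from h import *
S,D=[r.calibration(n) for n in ROI]
for a,b in [((335.9,281.3),(346.1,133.2)),((253.9,234.6),(422.7,175.6))]:
    p=tri(S,a,D,b)-np.array([*C0,0]); print('grip',p@X,p@Y)
go(-.082,-.036,.067)
c=r.calibration('wrist'); im=r.grab_frame('wrist'); cv2.imwrite('pics/w3.png',im[:,:,::-1])
```

```text
grip 0.07921719769388534 -0.045003187795790094
grip -0.08151747938448593 -0.03737529127243648
t 6.85 j [-0.28  0.39  0.53  2.02 -0.27  0.8   0.48] shift [-0.0012 -0.0002  0.0914] roll -0.0016 station -0.0818 -0.0348 0.1584 F [ 0.2 -0.5 -0.1] w 0.05524544197325529 0.0
[[-0.077, 0.997, 0.0], [0.997, 0.077, -0.001], [-0.001, 0.0, -1.0]]
```

View pics/w3.png

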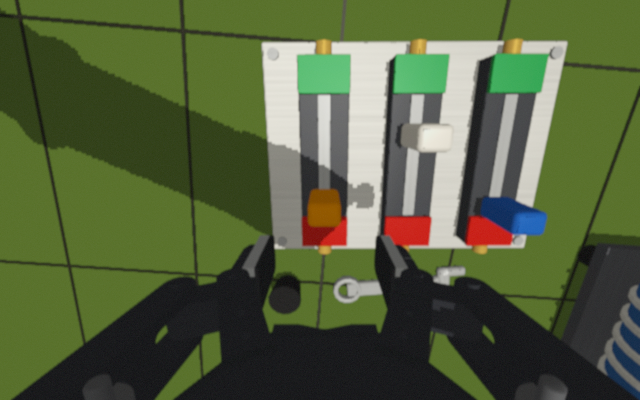

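The wrist view shows orange at (324,207) between the fingers, white untouched at (428,138) and blue against its red stop at (512,215).

Request:
carry_out(moves=[[-0.002,0,0.03,0,0.055],[-0.002,0,0.06,0,0.055],[-0.002,0,0.08,0,0.055],[-0.002,0,0.09,0,0.055],[-0.002,0,0.09,0,0.055],[-0.002,0,0.09,0,0.02],[-0.002,0,0.09,0,0.02],[-0.002,0,0.09,0,0.02]], force=30)

```text
clock: 7.7
tcp_pos: [0.5117, -0.1387, 0.2248]
orientation: [2.133, 2.304, 0.002]
contact_force: [-0.9, -1.0, 3.6]
grip_width: 0.0258
gripper_force: 30.8
```

```bash
python3 -c "
from h import *
go(-.08,.045,.067)"
```

```text
t 7.7 j [-0.2   0.53  0.44  2.06 -0.38  0.62  0.58] shift [0.082  0.002  0.0028] roll -0.0019 station -0.0822 -0.037 0.0698 F [-0.9 -1.   3.6] w 0.025777594696427 30.751755237579346
[[-0.077, 0.997, 0.002], [0.997, 0.077, -0.0], [-0.0, 0.002, -1.0]]
```

Well centred. Slide orange toward green.

Request:
carry_out(moves=[[0.006,0,0,0,0.02],[0.017,0,0,0,0.02],[0.028,0,0,0,0.02],[0.039,0,0,0,0.02],[0.05,0,0,0,0.02],[0.061,0,0,0,0.02],[0.072,0,0,0,0.02],[0.078,0,0,0,0.02]])

```text
clock: 8.5
tcp_pos: [0.5054, -0.0597, 0.2247]
orientation: [2.133, 2.306, 0.002]
contact_force: [-2.2, -2.6, 11.8]
grip_width: 0.0252
gripper_force: 32.0
```

Request:
carry_out(moves=[[0.002,0,0,0,0.02],[0.004,0,0,0,0.02],[0.006,0,0,0,0.02],[0.007,0,0,0,0.02],[0.008,0,0,0,0.02],[0.009,0,0,0,0.02],[0.01,0,0,0,0.02],[0.01,0,0,0,0.02]])

```text
clock: 9.3
tcp_pos: [0.5047, -0.0552, 0.2248]
orientation: [2.134, 2.296, -0.003]
contact_force: [-0.2, -18.8, 5.1]
grip_width: 0.0256
gripper_force: 31.1
```

```bash
python3 -c "
from h import *
go(-.08,.045,.067)"
```

```text
t 9.3 j [-0.38  0.5   0.45  2.12 -0.37  0.59  0.41] shift [-0.0008  0.0024  0.0028] roll -0.006 station -0.0824 0.0458 0.0698 F [ -0.2 -18.8   5.1] w 0.025642139869673657 31.148922443389893
[[-0.073, 0.997, 0.004], [0.997, 0.073, -0.007], [-0.007, 0.003, -1.0]]
```

Stopped at +46 mm with 19 N: the green stop. Open and rise.

Request:
carry_out(moves=[[0.001,0,0,0,0.02],[0.001,0,0,0,0.055],[0.001,0,0,0,0.055],[0.001,0,0,0,0.055],[0.001,0,-0.03,0,0.055],[0.001,0,-0.07,0,0.055],[0.001,0,-0.11,0,0.055],[0.001,0,-0.15,0,0.055]])

```text
clock: 10.1
tcp_pos: [0.504, -0.0488, 0.375]
orientation: [-2.132, -2.306, 0.001]
contact_force: [1.3, 0.6, -0.2]
grip_width: 0.055
gripper_force: 0.0
```

Request:
carry_out(moves=[[-0.02,-0.01,-0.02,0,0.055],[-0.04,-0.01,-0.03,0,0.055],[-0.06,-0.01,-0.03,0,0.055],[-0.08,-0.01,-0.03,0,0.055],[-0.09,-0.01,-0.03,0,0.055],[-0.09,-0.01,-0.03,0,0.055],[-0.09,-0.01,-0.03,0,0.055],[-0.09,-0.01,-0.03,0,0.055]])

```text
clock: 10.9
tcp_pos: [0.5015, -0.139, 0.4034]
orientation: [-2.132, -2.307, -0.0]
contact_force: [0.4, 0.2, -0.3]
grip_width: 0.0552
gripper_force: 0.0
```

Run:
```python
from h import *
im=r.grab_frame('wrist'); s=r.grab_frame('side'); sc=r.grab_frame('scene')
cv2.imwrite('pics/end.png',np.vstack([np.hstack([sc[190:360,190:430],s[110:280,260:480]]),im[0:300,100:560]])[:,:,::-1])
S,D=[r.calibration(n) for n in ROI]
for col in('blue','orange'):
    a=blobs(sc,col,ROI['scene']); b=blobs(s,col,ROI['side'])
    if a and b:
        p=tri(S,max(a,key=lambda t:t[0])[1],D,max(b,key=lambda t:t[0])[1])-np.array([*C0,0]); print(col,p@X,p@Y)
go(0,0,.3)
```

```text
blue 0.07899284912278426 -0.04467271566837722
orange -0.08323401362252265 0.04741577361746023
t 11.05 j [-0.39  0.25  0.65  1.96 -0.18  0.99  0.42] shift [ 0.0368  0.0928 -0.0514] roll -0.0006 station -0.0928 -0.0368 0.2486 F [0.  0.2 0. ] w 0.05489767257819218 0.0
[[-0.078, 0.997, -0.0], [0.997, 0.078, 0.0], [0.0, -0.0, -1.0]]
```

View pics/end.png

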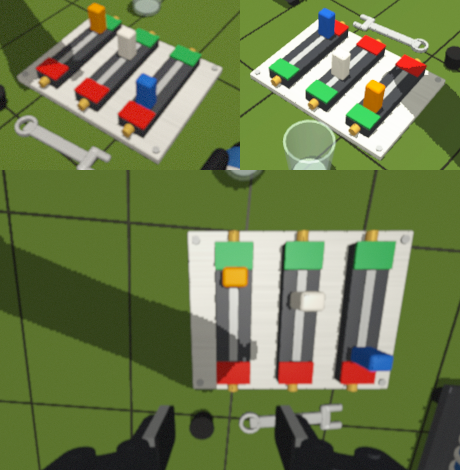

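All three views show blue against its red stop, orange against its green stop, white unmoved and the hand clear.

```bash
python3 -c "
from bench import r
print(r.hand_in())"
```

```text
the job is handed in; nothing more can be done
None
```

The job is done and handed in at about 11 s: the blue vent grip was slid to its red stop first, then the orange pump grip to its green stop, with the white grip left alone and the hand clear.

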